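# Find and release the latched stirrer key

### The arm

A 6-joint arm with a two-finger parallel gripper is mounted at the origin on the work surface. World frame = base frame: x ahead of the robot, y to its left, z up, the work surface at z = 0. Lengths are in m, angles in degrees, forces in N, time in s.
With the tool pointing down it reaches from about 0.3 to 0.75 m from the base axis. Payload 8.5 kg.
Tool frame: the origin (TCP) lies on the centre line of the jaws, within the pads' length; the fingertips stand 19 mm ahead of it and the grasp point (between the pads) is the TCP (env.tcp_to_tips is the z of the fingertips in the tool frame, in m); z points along the fingers, y is the line along which they close (so a half turn about z gives the same grasp; the last joint's range is limited). The gripper opens to 85 mm and grips with 20 to 120 N. Pads are 22 mm wide; open, the fingers measure 114 mm over their backs; the gripper's body (76 mm by 85 mm) begins 54 mm behind the grasp point. The pads swing forward as they close: fully open they stand 13 mm farther back than shut.
Start: joints at [-86.706, 21.807, 74.336, -0, 83.858, -12.336], TCP at [0.148, -0.53, 0.216] pointing down, gripper open.
Joint ranges: [-178.18, 178.18], [-50.72, 133.34], [12.68, 142.11], [-81.47, 261.47], [9.98, 163.14], [-165.26, 165.26]. Speed limits (degrees/s): [136.94, 136.94, 180, 180, 180, 180].

### API

Orientations are given as a 3x3 rotation matrix whose columns are the frame's x, y, z axes.
In Python, from rig import env gives the robot as it stands.
- The arm moves only by the tool servo_tool, never from a script. Its argument "steps" is a list of rows, each an object of numbers: "tx", "ty", "tz": the shift along the world's x, y, z in cm; "yaw": the turn about the world's z in degrees; "claw": the finger opening in cm, from 0 to 8.54. In form: [{"tx": .., "ty": .., "tz": .., "yaw": .., "claw": ..}, ...]. A call has 1 to 20 rows; each row shifts and turns the commanded pose from where the row before left it; what a row does not reach is not made up. A row lasts 1/10 s, in which the tool goes at most 50 mm and 8.59 degrees, less where a joint would pass 70% of its speed; a pose out of reach is approached as far as the arm can. A call with a gripper value outside its range is refused whole. The fingers move at their own pace and stop on an object; "newtons" is the grip in N (left out, the last holds). Time passes only in rows, so rows that do not move let the fingers close. It gives the time, the measured TCP pose, the force, the opening and the grip force at its end, in the units of the state.
- env.observe(): the state, without advancing time (a new reading comes with each control period).
- env.get_image(name): name is "side" or "top" or "wrist"; returns (picture, depth): 400x640x3 uint8, red, green, blue; 400x640 float32, m along the optical axis (not along the pixel's ray), 0 where there is no reading.
- env.camera_model(name): a dict with "fovy" (degrees; the focal length in pixels is half the picture's height over the tangent of half this angle, whatever the lens; pixels are square), "cx", "cy" (the principal point, pixels), "dist_coeffs" ([k1, k2, p1, p2, k3] as OpenCV has them; the pictures are not rectified), "T" (4x4, takes a point from camera to world coordinates). Camera axes: x right, y down, z forward; pixel columns grow to the right and rows downward; lengths in m; the calibration is good to about 2 mm. A picture is of the moment at which its call begins: read the wrist's pose just before it. camera_model takes no time and is no camera call; for the wrist camera it gives the pose at the moment of the call.
- env.close_job(): hands the job in; it is judged then, once.
The state is a dict: "time_s": time; "q": joint angles; "qvel": joint speeds; "joint_efforts": joint torques, N m; "position": TCP position; "tool_rot": TCP orientation; "ft_force": force on the tool from outside, world axes, zero at the start; "wrist_torque": the same for the moment, N m; "grip_width": finger opening in m; "gripper_force": force on a finger pad.
Only numpy, scipy, OpenCV 4.12 (cv2) and the standard library are available. Lean on these libraries where they do the work, as an engineer would, in place of code of your own. Each camera call takes 0.05 s, during which the arm holds its last target. There are 200 camera calls.

### The job

One of the four identical keys on the bench stirrer has been left latched down. With the fingertips tap each key lightly in turn, from the robot's left to its right, to find which one it is, then press that key all the way down and let go so that it springs up and all four stand at the same height. Tap so gently that the latched key stays latched until all four have been tapped and no other key is ever pushed most of the way down, and do not move the vials, the tube or the rack.

Things in the scene. Friction and masses are not known exactly. Their poses are not given: they have to be found in the camera images.
- stirrer: Low white four-place laboratory stirrer fixed to the bench, 200 mm (its x) by 216 mm (its y), flat top 50 mm up. Origin: centre of its underside, on the bench. Its x points away from the robot side (yaw within 0.35 rad), y to the robot's left. On the near side, x = -55 mm, a row of four identical square grey keys along y, 42 mm apart; at x = +55 mm four round steel plates.
- key1: The first (leftmost) of the four identical keys, counted from the robot's left; square cap 26 x 26 mm. Origin: centre of the cap's top face, at x = -55, y = +63 mm in the stirrer's frame. Top 66 mm above the bench when up, 62 mm when latched. An up key gives at 2.4 N and takes 0.5 N more per mm; stop 9 mm down.
- key2: The second of the four identical keys, counted from the robot's left; square cap 26 x 26 mm. Origin: centre of the cap's top face, at x = -55, y = +21 mm in the stirrer's frame. Moves straight down and up, as all keys do. The one latched key (any of the four) is 4 mm lower than the others and stays firm up to about 4.4 N.
- key3: The third of the four identical keys, counted from the robot's left; square cap 26 x 26 mm. Origin: centre of the cap's top face, at x = -55, y = -21 mm in the stirrer's frame. The latched key, pressed on to its stop (5 mm further; at least 4 mm is needed; 7 to 9 N) and let go, springs all the way up.
- key4: The fourth (rightmost) of the four identical keys, counted from the robot's left; square cap 26 x 26 mm. Origin: centre of the cap's top face, at x = -55, y = -63 mm in the stirrer's frame. A key that is not latched simply springs back when let go, and has 9 mm of travel.
- vial1: Bystander: capped glass vial, 29 mm across, 44 mm high, standing loose on the leftmost plate, 110 mm behind the keys. Origin: centre of its underside.
- vial2: Bystander: the same kind of vial on the third plate from the left. Origin: centre of its underside.
- tube: Bystander: clear tube with blue screw cap, 35 mm across, 113 mm high, standing loose on the bench to the left of the stirrer. Origin: centre of its underside.
- rack: Bystander: blue rack of small tubes, 60 x 110 mm, 49 mm high, loose on the bench to the right of the stirrer. Origin: centre of its underside.

How it is judged:
By the outcome, as a careful person would: the job done as asked, in the order asked, and still so for the second after the job is handed in, with the robot touching nothing.
It also fails if it takes over 48 s, if anything falls off the work surface, if the arm or the gripper's body presses on something with over 40 N, if the wrist force passes 120 N, or if a joint passes its speed limit or range.

## Working session

There is one attempt and no reset: what is moved stays moved. The work goes in short steps, Python scripts to look and compute and a tool call to move; the robot and the scene stay as the last step left them, time stands still between calls to the robot, and variables do not carry over. Pictures are saved under pics/ and viewed, at most 10 in all, crops included, and the job is handed in when it is done.

Besides the shell and the picture viewer there is one more tool, called after "Emit:" by a JSON object that holds its "api" and its "payload". servo_tool: Moves the arm, as the interface text tells. Its arguments: {"type":"object","properties":{"steps":{"type":"array"},"newtons":{"type":"number"}},"required":["steps"]}

```bash
mkdir -p pics; ls; cat > h.py <<'E'
import numpy as np,cv2
from rig import env
def grab(n):
    m=env.camera_model(n); im,d=env.get_image(n); return im,d,m
def K(m):
    f=200/np.tan(np.radians(m["fovy"])/2); return np.array([[f,0,m["cx"]],[0,f,m["cy"]],[0,0,1.]])
def world(px,m,z):
    u=cv2.undistortPoints(np.float64(px).reshape(-1,1,2),K(m),np.float64(m["dist_coeffs"])).reshape(-1,2)
    T=np.array(m["T"]); r=np.c_[u,np.ones(len(u))]@T[:3,:3].T; o=T[:3,3]
    return o+r*((z-o[2])/r[:,2])[:,None]
def save(n,im): cv2.imwrite("pics/"+n,im[:,:,::-1])
E
python3 - <<'E'
from h import *
for n in("top","side"):
    im,d,m=grab(n); save(n+"0.png",im); np.savez("/tmp/"+n,im=im,d=d); print(n,np.round(m["T"],3).tolist(),m["fovy"])
s=env.observe(); print(s["time_s"],s["position"],s["tool_rot"],s["ft_force"],s["grip_width"],env.tcp_to_tips)
E
```

```text
pics
top [[0.028, -0.987, 0.158, 0.472], [-1.0, -0.026, 0.014, 0.021], [-0.01, -0.158, -0.987, 1.031], [0.0, 0.0, 0.0, 1.0]] 53.44599267377659
side [[-0.994, -0.078, 0.077, 0.528], [-0.11, 0.75, -0.653, 0.742], [-0.007, -0.657, -0.754, 0.903], [0.0, 0.0, 0.0, 1.0]] 42.210813135419
0.1 [ 0.14816676 -0.52937409  0.21528507] [[ 9.63020381e-01  2.69428549e-01 -5.21926536e-05]
 [ 2.69428393e-01 -9.63019578e-01  1.27768367e-03]
 [ 2.93981908e-04 -1.24449759e-03 -9.99999182e-01]] [ 0.32893225  0.02136581 -0.43670006] 0.08564843932247562 0.019
```

View pics/top0.png

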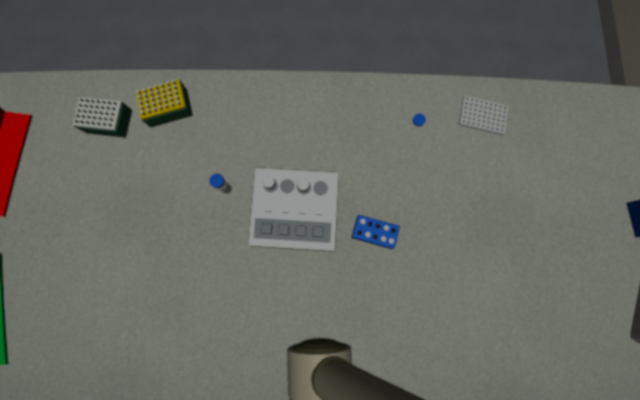

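View pics/side0.png

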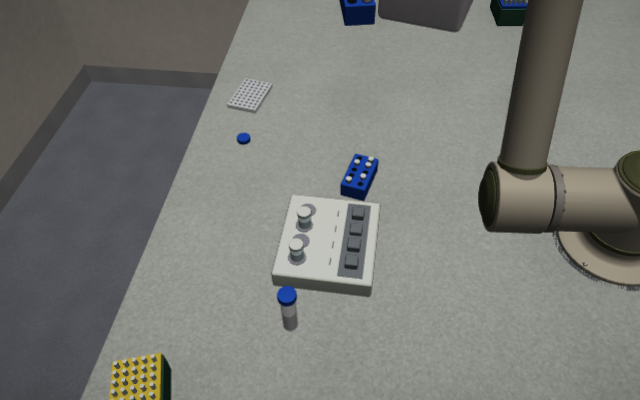

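The top view shows the stirrer with corners at about (256,169), (338,172), (334,249) and (249,245), and the keys at about (266,229), (283,230), (301,230) and (318,231). The side view shows the keys at about (358,212) to (351,260).

```bash
python3 - <<'E'
from h import *
for n,(x0,y0,x1,y1) in dict(top=(225,150,350,265),side=(255,180,395,305)).items():
    D=np.load(f"/tmp/{n}.npz"); im=D["im"]; m=env.camera_model(n)
    hsv=cv2.cvtColor(im,cv2.COLOR_RGB2HSV); c=hsv[y0:y1,x0:x1]
    g=im[y0:y1,x0:x1].mean(2)
    # stirrer panel: dark grey
    mask=((g<135)&(g>60)&(c[...,1]<60)).astype(np.uint8)
    mask=cv2.morphologyEx(mask,cv2.MORPH_CLOSE,np.ones((5,5)))
    cs,_=cv2.findContours(mask,0,2)
    for k in sorted(cs,key=cv2.contourArea)[-3:]:
        p=k.reshape(-1,2)+[x0,y0]; w=world(p,m,.05)[:,:2]*1000
        print(n,"grey",cv2.contourArea(k),cv2.minAreaRect(p.astype(np.float32)),cv2.minAreaRect(w.astype(np.float32)))
    wm=((g>165)).astype(np.uint8); cs,_=cv2.findContours(wm,0,2); k=max(cs,key=cv2.contourArea)
    p=k.reshape(-1,2)+[x0,y0]; print("white",cv2.minAreaRect((world(p,m,.05)[:,:2]*1000).astype(np.float32)))
    big=cv2.resize(im[y0:y1,x0:x1],None,fx=4.5,fy=4.5,interpolation=cv2.INTER_CUBIC); save(n+"crop.png",big)
top=[(266,229),(283,230),(301,230),(318,231)]
print(world(top,env.camera_model("top"),.066))
print(world([(358,210),(356,227),(354,242),(351,259)],env.camera_model("side"),.066))
E
```

```text
top grey 14136.0 ((287.0, 207.0), (114.0, 124.0), 90.0) ((608.1383056640625, 106.85838317871094), (289.3939514160156, 318.31103515625), 1.3658019304275513)Traceback (most recent call last):
  File "<stdin>", line 13, in <module>
ValueError: max() iterable argument is empty
```

```bash
python3 - <<'E'
from h import *
for n,(x0,y0,x1,y1),pts in (("top",(225,150,350,265),[(262,205),(270,240),(266,229),(240,220)]),("side",(255,180,395,305),[(322,240),(350,250),(346,240),(270,220)])):
    D=np.load(f"/tmp/{n}.npz"); im=D["im"]
    print([im[y,x].tolist() for x,y in pts])
    save(n+"crop.png",cv2.resize(im[y0:y1,x0:x1],None,fx=4.5,fy=4.5,interpolation=cv2.INTER_CUBIC))
print(world([(266,229),(283,230),(301,230),(318,231)],env.camera_model("top"),.066))
print(world([(358,210),(356,227),(354,242),(351,259)][::-1],env.camera_model("side"),.066))
E
```

```text
[[149, 151, 151], [143, 146, 145], [93, 97, 98], [114, 117, 108]]
[[194, 195, 188], [31, 32, 34], [101, 106, 109], [157, 160, 153]]
[[0.54787445 0.15154022 0.066     ]
 [0.54663417 0.1099322  0.066     ]
 [0.54787173 0.0661126  0.066     ]
 [0.54658153 0.02472998 0.066     ]]
[[0.54943593 0.1519617  0.066     ]
 [0.54667789 0.10975113 0.066     ]
 [0.5454504  0.07070272 0.066     ]
 [0.54455262 0.02413955 0.066     ]]
```

View pics/topcrop.png

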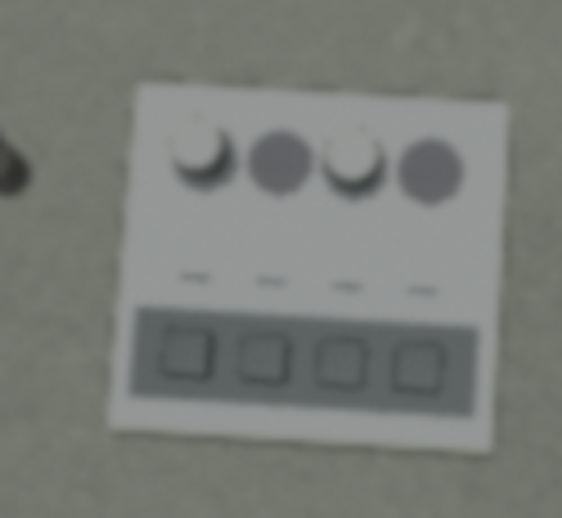

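The top crop shows the four keys, with the panel turned only about 1°. The two views agree to within about 3 mm, so I'll move over key 1.

Emit:
{"api": "servo_tool", "payload": {"newtons": 40, "steps": [{"tx": 2, "ty": 3.4, "tz": 0, "yaw": -0.85, "claw": 0}, {"tx": 2, "ty": 3.4, "tz": 0, "yaw": -0.85, "claw": 0}, {"tx": 2, "ty": 3.4, "tz": 0, "yaw": -0.85, "claw": 0}, {"tx": 2, "ty": 3.4, "tz": 0, "yaw": -0.85, "claw": 0}, {"tx": 2, "ty": 3.4, "tz": 0, "yaw": -0.85, "claw": 0}, {"tx": 2, "ty": 3.4, "tz": 0, "yaw": -0.85, "claw": 0}, {"tx": 2, "ty": 3.4, "tz": 0, "yaw": -0.85, "claw": 0}, {"tx": 2, "ty": 3.4, "tz": 0, "yaw": -0.85, "claw": 0}, {"tx": 2, "ty": 3.4, "tz": 0, "yaw": -0.85, "claw": 0}, {"tx": 2, "ty": 3.4, "tz": 0, "yaw": -0.85, "claw": 0}, {"tx": 2, "ty": 3.4, "tz": 0, "yaw": -0.85, "claw": 0}, {"tx": 2, "ty": 3.4, "tz": 0, "yaw": -0.85, "claw": 0}, {"tx": 2, "ty": 3.4, "tz": 0, "yaw": -0.85, "claw": 0}, {"tx": 2, "ty": 3.4, "tz": 0, "yaw": -0.85, "claw": 0}, {"tx": 2, "ty": 3.4, "tz": 0, "yaw": -0.85, "claw": 0}, {"tx": 2, "ty": 3.4, "tz": 0, "yaw": -0.85, "claw": 0}, {"tx": 2, "ty": 3.4, "tz": 0, "yaw": -0.85, "claw": 0}, {"tx": 2, "ty": 3.4, "tz": 0, "yaw": -0.85, "claw": 0}, {"tx": 2, "ty": 3.4, "tz": 0, "yaw": -0.85, "claw": 0}, {"tx": 2, "ty": 3.4, "tz": 0, "yaw": -0.85, "claw": 0}]}}

```text
time_s: 2.1
position: [0.5486, 0.152, 0.2155]
tool_rot: [[1.0, -0.024, -0.001], [-0.024, -1.0, -0.0], [-0.001, 0.0, -1.0]]
ft_force: [-0.2, 0.4, -1.2]
grip_width: 0.0004
gripper_force: 0.0
```

Emit:
{"api": "servo_tool", "payload": {"steps": [{"tz": -4}, {"tz": -3}, {"tz": -2}, {"tz": -1.5}, {"tz": 0}, {"tz": 0}]}}

```text
invalid input at $.steps[0]: expected keys tx, ty, tz, yaw, claw
```

```bash
python3 - <<'E'
from h import *
im,d,m=grab("wrist"); save("w1.png",im); s=env.observe(); print(s["time_s"],s["position"],s["ft_force"])
np.savez("/tmp/w1",im=im,d=d); T=m["T"]; print(np.round(T,3).tolist(),m["fovy"])
# project estimated keys
P=np.float64([(.5485,.1515,.066),(.5475,.1095,.066),(.5465,.0675,.066)]); R=np.linalg.inv(np.array(T))
print(cv2.projectPoints(P,cv2.Rodrigues(R[:3,:3])[0],R[:3,3],K(m),np.float64(m["dist_coeffs"]))[0].reshape(-1,2))
E
```

```text
2.15 [0.55038269 0.15596636 0.21490935] [-2.76760419  1.9457061  -2.27949963]
[[-0.024, -0.96, -0.278, 0.619], [-1.0, 0.023, 0.006, 0.15], [0.0, 0.278, -0.96, 0.375], [0.0, 0.0, 0.0, 1.0]] 69.7036496234449
[[317.47225508 187.31478063]
 [355.59311555 187.32773849]
 [393.53731119 187.36557167]]
```

View pics/w1.png

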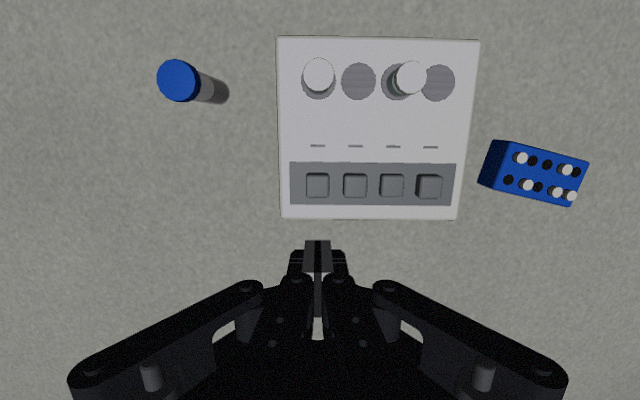

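The wrist view shows the keys at (317,185), (355,185), (391,185) and (429,186), within 2 px of the projected positions. The estimate is good.

Emit:
{"api": "servo_tool", "payload": {"steps": [{"tx": 0, "ty": 0, "tz": -4, "yaw": 0, "claw": 0}, {"tx": 0, "ty": 0, "tz": -3, "yaw": 0, "claw": 0}, {"tx": 0, "ty": 0, "tz": -2, "yaw": 0, "claw": 0}, {"tx": 0, "ty": 0, "tz": -1.5, "yaw": 0, "claw": 0}, {"tx": 0, "ty": 0, "tz": -0.5, "yaw": 0, "claw": 0}, {"tx": 0, "ty": 0, "tz": 0, "yaw": 0, "claw": 0}, {"tx": 0, "ty": 0, "tz": 0, "yaw": 0, "claw": 0}, {"tx": 0, "ty": 0, "tz": 0, "yaw": 0, "claw": 0}]}}

```text
time_s: 2.95
position: [0.5486, 0.1504, 0.1067]
tool_rot: [[1.0, -0.024, 0.002], [-0.024, -1.0, 0.0], [0.002, -0.0, -1.0]]
ft_force: [0.3, -0.0, 0.4]
grip_width: -0.0001
gripper_force: 0.0
```

Emit:
{"api": "servo_tool", "payload": {"steps": [{"tx": 0, "ty": 0.1, "tz": -0.4, "yaw": 0, "claw": 0}, {"tx": 0, "ty": 0, "tz": -0.3, "yaw": 0, "claw": 0}, {"tx": 0, "ty": 0, "tz": 0, "yaw": 0, "claw": 0}, {"tx": 0, "ty": 0, "tz": 0, "yaw": 0, "claw": 0}]}}

```text
time_s: 3.35
position: [0.5482, 0.1514, 0.0987]
tool_rot: [[1.0, -0.024, -0.0], [-0.024, -1.0, -0.0], [-0.0, 0.0, -1.0]]
ft_force: [-0.7, -1.0, 0.1]
grip_width: -0.0002
gripper_force: 0.0
```

Emit:
{"api": "servo_tool", "payload": {"steps": [{"tx": 0, "ty": 0, "tz": -0.2, "yaw": 0, "claw": 0}, {"tx": 0, "ty": 0, "tz": -0.2, "yaw": 0, "claw": 0}, {"tx": 0, "ty": 0, "tz": 0, "yaw": 0, "claw": 0}, {"tx": 0, "ty": 0, "tz": 0, "yaw": 0, "claw": 0}]}}

```text
time_s: 3.75
position: [0.5482, 0.1514, 0.0948]
tool_rot: [[1.0, -0.024, -0.0], [-0.024, -1.0, -0.0], [-0.0, 0.0, -1.0]]
ft_force: [1.1, 0.4, 0.2]
grip_width: -0.0002
gripper_force: 0.0
```

Emit:
{"api": "servo_tool", "payload": {"steps": [{"tx": 0, "ty": 0, "tz": -0.2, "yaw": 0, "claw": 0}, {"tx": 0, "ty": 0, "tz": -0.2, "yaw": 0, "claw": 0}, {"tx": 0, "ty": 0, "tz": 0, "yaw": 0, "claw": 0}, {"tx": 0, "ty": 0, "tz": 0, "yaw": 0, "claw": 0}]}}

```text
time_s: 4.15
position: [0.5482, 0.1514, 0.0907]
tool_rot: [[1.0, -0.024, -0.0], [-0.024, -1.0, -0.0], [-0.0, 0.0, -1.0]]
ft_force: [0.3, -0.4, 0.0]
grip_width: -0.0002
gripper_force: 0.0
```

Emit:
{"api": "servo_tool", "payload": {"steps": [{"tx": 0, "ty": 0, "tz": -0.2, "yaw": 0, "claw": 0}, {"tx": 0, "ty": 0, "tz": -0.1, "yaw": 0, "claw": 0}, {"tx": 0, "ty": 0, "tz": 0, "yaw": 0, "claw": 0}, {"tx": 0, "ty": 0, "tz": 0, "yaw": 0, "claw": 0}]}}

```text
time_s: 4.55
position: [0.5482, 0.1514, 0.0878]
tool_rot: [[1.0, -0.024, 0.0], [-0.024, -1.0, -0.0], [0.0, 0.0, -1.0]]
ft_force: [-0.4, 0.3, 0.1]
grip_width: 0.0
gripper_force: 0.0
```

Emit:
{"api": "servo_tool", "payload": {"steps": [{"tx": 0, "ty": 0, "tz": -0.1, "yaw": 0, "claw": 0}, {"tx": 0, "ty": 0, "tz": 0, "yaw": 0, "claw": 0}, {"tx": 0, "ty": 0, "tz": 0, "yaw": 0, "claw": 0}]}}

```text
time_s: 4.85
position: [0.5482, 0.1514, 0.0868]
tool_rot: [[1.0, -0.024, -0.0], [-0.024, -1.0, -0.0], [-0.0, 0.0, -1.0]]
ft_force: [-0.4, -0.3, 0.0]
grip_width: -0.0002
gripper_force: 0.0
```

Emit:
{"api": "servo_tool", "payload": {"steps": [{"tx": 0, "ty": 0, "tz": -0.1, "yaw": 0, "claw": 0}, {"tx": 0, "ty": 0, "tz": -0.1, "yaw": 0, "claw": 0}, {"tx": 0, "ty": 0, "tz": 0, "yaw": 0, "claw": 0}, {"tx": 0, "ty": 0, "tz": 0, "yaw": 0, "claw": 0}]}}

```text
time_s: 5.25
position: [0.5482, 0.1514, 0.0848]
tool_rot: [[1.0, -0.024, -0.0], [-0.024, -1.0, 0.0], [-0.0, -0.0, -1.0]]
ft_force: [0.5, 0.7, 0.9]
grip_width: 0.0001
gripper_force: 0.0
```

Emit:
{"api": "servo_tool", "payload": {"steps": [{"tx": 0, "ty": 0, "tz": -0.1, "yaw": 0, "claw": 0}, {"tx": 0, "ty": 0, "tz": 0, "yaw": 0, "claw": 0}, {"tx": 0, "ty": 0, "tz": 0, "yaw": 0, "claw": 0}]}}

```text
time_s: 5.55
position: [0.5482, 0.1514, 0.0838]
tool_rot: [[1.0, -0.024, -0.0], [-0.024, -1.0, 0.0], [-0.0, -0.0, -1.0]]
ft_force: [0.3, 0.9, 1.6]
grip_width: -0.0001
gripper_force: 0.0
```

Emit:
{"api": "servo_tool", "payload": {"steps": [{"tx": 0, "ty": 0, "tz": 0, "yaw": 0, "claw": 0}]}}

```text
time_s: 5.65
position: [0.5482, 0.1514, 0.0838]
tool_rot: [[1.0, -0.024, -0.0], [-0.024, -1.0, -0.0], [-0.0, 0.0, -1.0]]
ft_force: [-0.7, -1.3, 0.3]
grip_width: -0.0001
gripper_force: 0.0
```

Emit:
{"api": "servo_tool", "payload": {"steps": [{"tx": 0, "ty": 0, "tz": -0.05, "yaw": 0, "claw": 0}, {"tx": 0, "ty": 0, "tz": 0, "yaw": 0, "claw": 0}, {"tx": 0, "ty": 0, "tz": 0, "yaw": 0, "claw": 0}]}}

```text
time_s: 5.95
position: [0.5482, 0.1513, 0.0833]
tool_rot: [[1.0, -0.024, -0.0], [-0.024, -1.0, -0.0], [-0.0, 0.0, -1.0]]
ft_force: [0.3, -0.1, 0.2]
grip_width: -0.0001
gripper_force: 0.0
```

Emit:
{"api": "servo_tool", "payload": {"steps": [{"tx": 0, "ty": 0, "tz": -0.05, "yaw": 0, "claw": 0}, {"tx": 0, "ty": 0, "tz": 0, "yaw": 0, "claw": 0}, {"tx": 0, "ty": 0, "tz": 0, "yaw": 0, "claw": 0}]}}

```text
time_s: 6.25
position: [0.5482, 0.1513, 0.0828]
tool_rot: [[1.0, -0.024, -0.0], [-0.024, -1.0, 0.0], [-0.0, -0.0, -1.0]]
ft_force: [-0.0, 0.7, -0.5]
grip_width: 0.0003
gripper_force: 0.0
```

Emit:
{"api": "servo_tool", "payload": {"steps": [{"tx": 0, "ty": 0, "tz": -0.05, "yaw": 0, "claw": 0}, {"tx": 0, "ty": 0, "tz": 0, "yaw": 0, "claw": 0}, {"tx": 0, "ty": 0, "tz": 0, "yaw": 0, "claw": 0}]}}

```text
time_s: 6.55
position: [0.5482, 0.1514, 0.0823]
tool_rot: [[1.0, -0.024, -0.0], [-0.024, -1.0, 0.0], [-0.0, -0.0, -1.0]]
ft_force: [0.5, -0.2, 1.1]
grip_width: 0.0001
gripper_force: 0.0
```

Emit:
{"api": "servo_tool", "payload": {"steps": [{"tx": 0, "ty": 0, "tz": -0.05, "yaw": 0, "claw": 0}, {"tx": 0, "ty": 0, "tz": 0, "yaw": 0, "claw": 0}, {"tx": 0, "ty": 0, "tz": 0, "yaw": 0, "claw": 0}]}}

```text
time_s: 6.85
position: [0.5482, 0.1514, 0.0818]
tool_rot: [[1.0, -0.024, -0.0], [-0.024, -1.0, 0.0], [-0.0, -0.0, -1.0]]
ft_force: [-0.5, -0.7, -0.1]
grip_width: 0.0
gripper_force: 0.0
```

Emit:
{"api": "servo_tool", "payload": {"steps": [{"tx": 0, "ty": 0, "tz": -0.05, "yaw": 0, "claw": 0}, {"tx": 0, "ty": 0, "tz": 0, "yaw": 0, "claw": 0}, {"tx": 0, "ty": 0, "tz": 0, "yaw": 0, "claw": 0}]}}

```text
time_s: 7.15
position: [0.5482, 0.1514, 0.0813]
tool_rot: [[1.0, -0.024, 0.0], [-0.024, -1.0, 0.0], [0.0, -0.0, -1.0]]
ft_force: [0.5, 0.5, 0.9]
grip_width: -0.0001
gripper_force: 0.0
```

Emit:
{"api": "servo_tool", "payload": {"steps": [{"tx": 0, "ty": 0, "tz": -0.03, "yaw": 0, "claw": 0}, {"tx": 0, "ty": 0, "tz": 0, "yaw": 0, "claw": 0}, {"tx": 0, "ty": 0, "tz": 0, "yaw": 0, "claw": 0}]}}

```text
time_s: 7.45
position: [0.5482, 0.1513, 0.081]
tool_rot: [[1.0, -0.024, -0.0], [-0.024, -1.0, -0.0], [-0.0, 0.0, -1.0]]
ft_force: [-0.1, 0.2, -0.0]
grip_width: 0.0003
gripper_force: 0.0
```

Emit:
{"api": "servo_tool", "payload": {"steps": [{"tx": 0, "ty": 0, "tz": -0.03, "yaw": 0, "claw": 0}, {"tx": 0, "ty": 0, "tz": 0, "yaw": 0, "claw": 0}, {"tx": 0, "ty": 0, "tz": 0, "yaw": 0, "claw": 0}]}}

```text
time_s: 7.75
position: [0.5482, 0.1514, 0.0807]
tool_rot: [[1.0, -0.024, 0.0], [-0.024, -1.0, 0.0], [0.0, -0.0, -1.0]]
ft_force: [0.6, -0.1, 0.2]
grip_width: -0.0001
gripper_force: 0.0
```

```bash
python3 - <<'E'
from h import *
F=[]
for i in range(2):
    im,d,m=grab("side" if i else "wrist"); F.append(env.observe()["ft_force"][2]); save(f"c{i}.png",im if not i else cv2.resize(im[190:300,250:400],None,fx=5,fy=5,interpolation=cv2.INTER_CUBIC))
print(F)
E
```

```text
[np.float64(0.8465446844067726), np.float64(0.10130336105649725)]
```

View pics/c1.png

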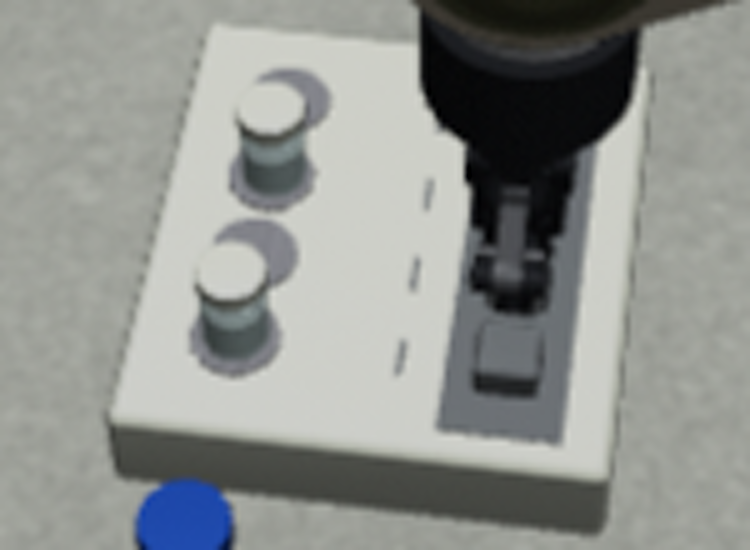

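The crop shows a full key at about (508,350) in the crop, with the finger ending at about (510,310) above or behind it. I'll check with depth which key it is and where the tip really stands.

```bash
python3 - <<'E'
from h import *
im,d,m=grab("side"); T=np.array(m["T"])
def pt(u,v):
    x=cv2.undistortPoints(np.float64([[[u,v]]]),K(m),np.float64(m["dist_coeffs"]))[0,0]
    return np.round((T[:3,:3]@(np.array([*x,1])*d[v,u])+T[:3,3])*1000).astype(int).tolist()
for v in range(226,276,2): print(v,pt(352,v),im[v,352].tolist(),pt(343,v))
E
```

```text
226 [549, 188, 214] [13, 14, 15] [566, 169, 188]
228 [549, 188, 209] [54, 56, 58] [573, 62, 48]
230 [549, 189, 204] [43, 44, 46] [572, 67, 48]
232 [549, 190, 200] [78, 79, 84] [572, 72, 47]
234 [548, 193, 198] [79, 80, 85] [572, 77, 47]
236 [548, 197, 198] [78, 79, 84] [571, 86, 52]
238 [548, 200, 196] [78, 80, 84] [571, 86, 46]
240 [547, 203, 194] [78, 80, 84] [570, 95, 50]
242 [547, 205, 191] [83, 85, 89] [570, 100, 49]
244 [547, 208, 190] [95, 97, 102] [569, 103, 48]
246 [547, 208, 184] [65, 67, 70] [569, 109, 49]
248 [546, 213, 185] [26, 27, 29] [568, 117, 53]
250 [548, 161, 109] [16, 18, 20] [568, 120, 50]
252 [548, 166, 109] [47, 49, 52] [567, 124, 49]
254 [549, 129, 52] [105, 110, 113] [567, 132, 53]
256 [548, 145, 66] [107, 112, 116] [566, 135, 49]
258 [548, 147, 63] [108, 112, 116] [566, 140, 50]
260 [547, 154, 66] [108, 114, 116] [566, 146, 51]
262 [547, 158, 65] [110, 114, 118] [565, 149, 49]
264 [547, 162, 64] [96, 100, 104] [565, 155, 51]
266 [546, 165, 62] [34, 36, 37] [564, 160, 51]
268 [546, 164, 53] [39, 41, 43] [564, 163, 49]
270 [546, 167, 51] [108, 112, 117] [563, 170, 53]
272 [545, 171, 49] [108, 113, 117] [563, 172, 48]
274 [545, 175, 48] [108, 112, 117] [563, 177, 48]
```

View pics/c0.png

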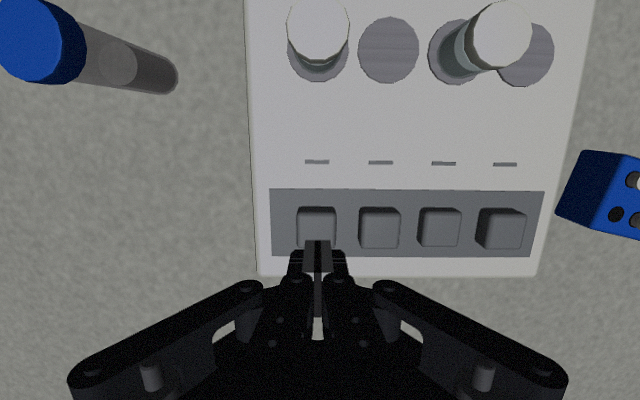

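```bash
python3 - <<'E'
from h import *
s=env.observe(); p=np.array(s["position"]); print(p,s["time_s"])
for n in("wrist","side"):
    m=env.camera_model(n); R=np.linalg.inv(np.array(m["T"]))
    for dy in(-.0145,0,.0145):
        P=p+np.float64([(0,dy,-z) for z in(.019,0,-.02,-.04)])
        print(n,dy,np.round(cv2.projectPoints(P,cv2.Rodrigues(R[:3,:3])[0],R[:3,3],K(m),np.float64(m["dist_coeffs"]))[0].reshape(-1,2)).tolist())
im,d,m=grab("wrist"); T=np.array(m["T"])
for u,v in((310,243),(325,243),(310,255),(325,262),(295,258),(310,275),(318,215),(380,225),(440,225),(500,230)):
    x=cv2.undistortPoints(np.float64([[[u,v]]]),K(m),np.float64(m["dist_coeffs"]))[0,0]
    print(u,v,im[v,u].tolist(),np.round((T[:3,:3]@(np.array([*x,1])*d[v,u])+T[:3,3])*1000).tolist())
E
```

```text
[0.54819819 0.15135635 0.08074344] 7.9
wrist -0.0145 [[339.0, 230.0], [341.0, 242.0], [344.0, 257.0], [348.0, 277.0]]
wrist 0 [[317.0, 231.0], [317.0, 243.0], [317.0, 258.0], [317.0, 277.0]]
wrist 0.0145 [[295.0, 231.0], [293.0, 243.0], [290.0, 258.0], [286.0, 278.0]]
side -0.0145 [[352.0, 254.0], [352.0, 248.0], [353.0, 242.0], [353.0, 236.0]]
side 0 [[352.0, 260.0], [352.0, 254.0], [352.0, 248.0], [353.0, 242.0]]
side 0.0145 [[351.0, 266.0], [351.0, 261.0], [352.0, 254.0], [352.0, 248.0]]
310 243 [41, 41, 44] [559.0, 155.0, 105.0]
325 243 [45, 43, 44] [559.0, 147.0, 106.0]
310 255 [43, 45, 44] [559.0, 154.0, 119.0]
325 262 [41, 40, 42] [559.0, 148.0, 126.0]
295 258 [28, 30, 35] [555.0, 162.0, 114.0]
310 275 [113, 113, 118] [559.0, 154.0, 138.0]
318 215 [83, 86, 90] [561.0, 150.0, 68.0]
380 225 [101, 102, 106] [554.0, 111.0, 68.0]
440 225 [95, 98, 103] [550.0, 69.0, 62.0]
500 230 [93, 97, 102] [548.0, 31.0, 67.0]
```

Vision puts the real fingertips about 4 cm higher than the nominal value (tip z ≈ 0.10), which explains why nothing has been touched. Before going lower I'll check clearance to the tube and vials.

```bash
python3 - <<'E'
from h import *
t=np.load("/tmp/top.npz"); m=env.camera_model("top")
print(world([(217,181)],m,.113),world([(269,184),(303,186)],m,.095))
im,d,m=grab("wrist"); T=np.array(m["T"])
v,u=np.mgrid[0:400:2,0:640:2]; v=v.ravel();u=u.ravel(); z=d[v,u]; ok=(z>0)&(im[v,u].max(1)<75)&(v>235); u,v,z=u[ok],v[ok],z[ok]
x=cv2.undistortPoints(np.float64(np.c_[u,v])[:,None],K(m),np.float64(m["dist_coeffs"]))[:,0]
P=(np.c_[x,np.ones(len(x))]*z[:,None])@T[:3,:3].T+T[:3,3]; P=(P-env.observe()["position"])*1000
P=P[(P[:,2]>0)&(P[:,2]<170)]
for a in range(0,140,10):
    Q=P[(P[:,2]>=a)&(P[:,2]<a+10)]
    if len(Q): print(a,len(Q),np.round(np.percentile(Q[:,:2],[2,98],axis=0)).tolist())
E
```

```text
[[0.6546779  0.26757518 0.113     ]] [[0.65404185 0.14550124 0.095     ]
 [0.65126809 0.0635082  0.095     ]]
20 79 [[6.0, -12.0], [11.0, 12.0]]
30 130 [[6.0, -13.0], [11.0, 12.0]]
40 132 [[6.0, -13.0], [11.0, 13.0]]
50 181 [[-10.0, -15.0], [13.0, 16.0]]
60 691 [[-9.0, -33.0], [14.0, 32.0]]
70 1301 [[-9.0, -38.0], [13.0, 38.0]]
80 1481 [[-8.0, -47.0], [17.0, 46.0]]
90 2456 [[-6.0, -54.0], [17.0, 53.0]]
100 3510 [[3.0, -58.0], [18.0, 57.0]]
110 1299 [[9.0, -56.0], [20.0, 55.0]]
```

Emit:
{"api": "servo_tool", "payload": {"steps": [{"tx": 0, "ty": 0, "tz": -0.8, "yaw": 0, "claw": 0}, {"tx": 0, "ty": 0, "tz": -0.8, "yaw": 0, "claw": 0}, {"tx": 0, "ty": 0, "tz": -0.6, "yaw": 0, "claw": 0}, {"tx": 0, "ty": 0, "tz": -0.3, "yaw": 0, "claw": 0}, {"tx": 0, "ty": 0, "tz": 0, "yaw": 0, "claw": 0}, {"tx": 0, "ty": 0, "tz": 0, "yaw": 0, "claw": 0}]}}

```text
time_s: 8.6
position: [0.5483, 0.1514, 0.0558]
tool_rot: [[1.0, -0.024, 0.0], [-0.024, -1.0, 0.0], [0.0, -0.0, -1.0]]
ft_force: [0.8, 0.3, -0.4]
grip_width: 0.0
gripper_force: 0.0
```

Emit:
{"api": "servo_tool", "payload": {"steps": [{"tx": 0, "ty": 0, "tz": -0.2, "yaw": 0, "claw": 0}, {"tx": 0, "ty": 0, "tz": -0.2, "yaw": 0, "claw": 0}, {"tx": 0, "ty": 0, "tz": 0, "yaw": 0, "claw": 0}, {"tx": 0, "ty": 0, "tz": 0, "yaw": 0, "claw": 0}]}}

```text
time_s: 9.0
position: [0.5482, 0.1513, 0.0517]
tool_rot: [[1.0, -0.024, -0.0], [-0.024, -1.0, -0.0], [-0.0, 0.0, -1.0]]
ft_force: [0.6, -0.3, 0.5]
grip_width: 0.0001
gripper_force: 0.0
```

Emit:
{"api": "servo_tool", "payload": {"steps": [{"tx": 0, "ty": 0, "tz": -0.2, "yaw": 0, "claw": 0}, {"tx": 0, "ty": 0, "tz": -0.1, "yaw": 0, "claw": 0}, {"tx": 0, "ty": 0, "tz": 0, "yaw": 0, "claw": 0}, {"tx": 0, "ty": 0, "tz": 0, "yaw": 0, "claw": 0}]}}

```text
time_s: 9.4
position: [0.5484, 0.1514, 0.0489]
tool_rot: [[1.0, -0.024, 0.001], [-0.024, -1.0, 0.0], [0.001, -0.0, -1.0]]
ft_force: [-0.3, -0.1, 3.1]
grip_width: 0.0
gripper_force: 1.5
```

Emit:
{"api": "servo_tool", "payload": {"steps": [{"tx": 0, "ty": 0, "tz": -0.1, "yaw": 0, "claw": 0}, {"tx": 0, "ty": 0, "tz": 0, "yaw": 0, "claw": 0}, {"tx": 0, "ty": 0, "tz": 0, "yaw": 0, "claw": 0}]}}

```text
time_s: 9.7
position: [0.5484, 0.1514, 0.0479]
tool_rot: [[1.0, -0.024, 0.001], [-0.024, -1.0, 0.0], [0.001, -0.0, -1.0]]
ft_force: [1.7, -0.4, 3.2]
grip_width: -0.0001
gripper_force: 1.7
```

Emit:
{"api": "servo_tool", "payload": {"steps": [{"tx": 0, "ty": 0, "tz": -0.1, "yaw": 0, "claw": 0}, {"tx": 0, "ty": 0, "tz": 0, "yaw": 0, "claw": 0}, {"tx": 0, "ty": 0, "tz": 0, "yaw": 0, "claw": 0}]}}

```text
time_s: 10.0
position: [0.5484, 0.1514, 0.0468]
tool_rot: [[1.0, -0.024, 0.0], [-0.024, -1.0, 0.0], [0.0, -0.0, -1.0]]
ft_force: [1.0, 1.1, 3.5]
grip_width: 0.0002
gripper_force: 2.0
```

Key 1 gives springily at 3.1–3.5 N and is up, with contact at TCP z ≈ 0.0497. On to key 2.

Emit:
{"api": "servo_tool", "payload": {"steps": [{"tx": 0, "ty": 0, "tz": 0.6, "yaw": 0, "claw": 0}, {"tx": 0, "ty": 0, "tz": 0.7, "yaw": 0, "claw": 0}, {"tx": 0, "ty": -2.1, "tz": 0, "yaw": 0, "claw": 0}, {"tx": -0.1, "ty": -2.1, "tz": 0, "yaw": 0, "claw": 0}, {"tx": 0, "ty": 0, "tz": 0, "yaw": 0, "claw": 0}, {"tx": 0, "ty": 0, "tz": -0.5, "yaw": 0, "claw": 0}, {"tx": 0, "ty": 0, "tz": -0.3, "yaw": 0, "claw": 0}, {"tx": 0, "ty": 0, "tz": 0, "yaw": 0, "claw": 0}, {"tx": 0, "ty": 0, "tz": 0, "yaw": 0, "claw": 0}]}}

```text
time_s: 10.9
position: [0.547, 0.1099, 0.0515]
tool_rot: [[1.0, -0.023, -0.0], [-0.023, -1.0, 0.0], [-0.0, -0.0, -1.0]]
ft_force: [0.2, -0.4, 0.7]
grip_width: -0.0004
gripper_force: 0.0
```

Emit:
{"api": "servo_tool", "payload": {"steps": [{"tx": 0, "ty": 0, "tz": -0.2, "yaw": 0, "claw": 0}, {"tx": 0, "ty": 0, "tz": -0.1, "yaw": 0, "claw": 0}, {"tx": 0, "ty": 0, "tz": 0, "yaw": 0, "claw": 0}, {"tx": 0, "ty": 0, "tz": 0, "yaw": 0, "claw": 0}]}}

```text
time_s: 11.3
position: [0.5473, 0.1096, 0.049]
tool_rot: [[1.0, -0.024, 0.001], [-0.024, -1.0, 0.0], [0.001, -0.0, -1.0]]
ft_force: [0.3, 2.6, 2.4]
grip_width: 0.0001
gripper_force: 1.5
```

Emit:
{"api": "servo_tool", "payload": {"steps": [{"tx": 0, "ty": 0, "tz": -0.1, "yaw": 0, "claw": 0}, {"tx": 0, "ty": 0, "tz": 0, "yaw": 0, "claw": 0}, {"tx": 0, "ty": 0, "tz": 0, "yaw": 0, "claw": 0}]}}

```text
time_s: 11.6
position: [0.5473, 0.1094, 0.0478]
tool_rot: [[1.0, -0.024, 0.0], [-0.024, -1.0, 0.0], [0.0, -0.0, -1.0]]
ft_force: [0.5, 3.7, 3.1]
grip_width: 0.0001
gripper_force: 1.7
```

Emit:
{"api": "servo_tool", "payload": {"steps": [{"tx": 0, "ty": 0, "tz": 0.6, "yaw": 0, "claw": 0}, {"tx": 0, "ty": 0, "tz": 0.6, "yaw": 0, "claw": 0}, {"tx": 0, "ty": -2.1, "tz": 0, "yaw": 0, "claw": 0}, {"tx": -0.1, "ty": -2.1, "tz": 0, "yaw": 0, "claw": 0}, {"tx": 0, "ty": 0, "tz": 0, "yaw": 0, "claw": 0}, {"tx": 0, "ty": 0, "tz": -0.5, "yaw": 0, "claw": 0}, {"tx": 0, "ty": 0, "tz": -0.3, "yaw": 0, "claw": 0}, {"tx": 0, "ty": 0, "tz": -0.2, "yaw": 0, "claw": 0}, {"tx": 0, "ty": 0, "tz": -0.1, "yaw": 0, "claw": 0}, {"tx": 0, "ty": 0, "tz": 0, "yaw": 0, "claw": 0}, {"tx": 0, "ty": 0, "tz": 0, "yaw": 0, "claw": 0}]}}

```text
time_s: 12.7
position: [0.5462, 0.0675, 0.0488]
tool_rot: [[1.0, -0.024, 0.0], [-0.024, -1.0, -0.0], [0.0, 0.0, -1.0]]
ft_force: [-0.4, 0.1, -0.6]
grip_width: -0.0
gripper_force: 0.0
```

Key 3 gives no contact at the height where an up key would be felt, so it is probably the latched one. I'll lower gently until it touches.

Emit:
{"api": "servo_tool", "payload": {"steps": [{"tx": 0, "ty": 0, "tz": -0.1, "yaw": 0, "claw": 0}, {"tx": 0, "ty": 0, "tz": -0.1, "yaw": 0, "claw": 0}, {"tx": 0, "ty": 0, "tz": 0, "yaw": 0, "claw": 0}, {"tx": 0, "ty": 0, "tz": 0, "yaw": 0, "claw": 0}]}}

```text
time_s: 13.1
position: [0.5462, 0.0673, 0.0467]
tool_rot: [[1.0, -0.024, 0.0], [-0.024, -1.0, 0.0], [0.0, -0.0, -1.0]]
ft_force: [0.4, 0.1, -0.1]
grip_width: 0.0002
gripper_force: 0.1
```

Emit:
{"api": "servo_tool", "payload": {"steps": [{"tx": 0, "ty": 0, "tz": -0.05, "yaw": 0, "claw": 0}, {"tx": 0, "ty": 0, "tz": 0, "yaw": 0, "claw": 0}, {"tx": 0, "ty": 0, "tz": 0, "yaw": 0, "claw": 0}]}}

```text
time_s: 13.4
position: [0.5462, 0.0673, 0.0465]
tool_rot: [[1.0, -0.024, 0.0], [-0.024, -1.0, -0.0], [0.0, 0.0, -1.0]]
ft_force: [-2.1, -0.3, 3.7]
grip_width: 0.0001
gripper_force: 2.1
```

Emit:
{"api": "servo_tool", "payload": {"steps": [{"tx": 0, "ty": 0, "tz": -0.03, "yaw": 0, "claw": 0}, {"tx": 0, "ty": 0, "tz": 0, "yaw": 0, "claw": 0}, {"tx": 0, "ty": 0, "tz": 0, "yaw": 0, "claw": 0}]}}

```text
time_s: 13.7
position: [0.5462, 0.0674, 0.046]
tool_rot: [[1.0, -0.024, 0.0], [-0.024, -1.0, -0.0], [0.0, 0.0, -1.0]]
ft_force: [-0.6, 0.2, 3.8]
grip_width: -0.0002
gripper_force: 2.2
```

Key 3 is firm 4 mm lower, so it is the latched one. Next I'll tap key 4.

Emit:
{"api": "servo_tool", "payload": {"steps": [{"tx": 0, "ty": 0, "tz": 0.7, "yaw": 0, "claw": 0}, {"tx": 0, "ty": 0, "tz": 0.7, "yaw": 0, "claw": 0}, {"tx": 0, "ty": -2.1, "tz": 0, "yaw": 0, "claw": 0}, {"tx": -0.1, "ty": -2.1, "tz": 0, "yaw": 0, "claw": 0}, {"tx": 0, "ty": 0, "tz": 0, "yaw": 0, "claw": 0}, {"tx": 0, "ty": 0, "tz": -0.5, "yaw": 0, "claw": 0}, {"tx": 0, "ty": 0, "tz": -0.3, "yaw": 0, "claw": 0}, {"tx": 0, "ty": 0, "tz": -0.2, "yaw": 0, "claw": 0}, {"tx": 0, "ty": 0, "tz": -0.1, "yaw": 0, "claw": 0}, {"tx": 0, "ty": 0, "tz": 0, "yaw": 0, "claw": 0}, {"tx": 0, "ty": 0, "tz": 0, "yaw": 0, "claw": 0}]}}

```text
time_s: 14.8
position: [0.5452, 0.0257, 0.0491]
tool_rot: [[1.0, -0.024, 0.0], [-0.024, -1.0, 0.0], [0.0, -0.0, -1.0]]
ft_force: [-1.3, 2.4, 2.6]
grip_width: 0.0002
gripper_force: 1.4
```

Emit:
{"api": "servo_tool", "payload": {"steps": [{"tx": 0, "ty": 0, "tz": -0.05, "yaw": 0, "claw": 0}, {"tx": 0, "ty": 0, "tz": 0, "yaw": 0, "claw": 0}, {"tx": 0, "ty": 0, "tz": 0, "yaw": 0, "claw": 0}]}}

```text
time_s: 15.1
position: [0.5453, 0.0254, 0.0485]
tool_rot: [[1.0, -0.024, 0.0], [-0.024, -1.0, 0.0], [0.0, -0.0, -1.0]]
ft_force: [0.3, 2.1, 3.4]
grip_width: -0.0003
gripper_force: 1.6
```

Key 4 is up. Returning to key 3 to press it to its stop.

Emit:
{"api": "servo_tool", "payload": {"steps": [{"tx": 0, "ty": 0, "tz": 0.6, "yaw": 0, "claw": 0}, {"tx": 0, "ty": 0, "tz": 0.6, "yaw": 0, "claw": 0}, {"tx": 0, "ty": 2.1, "tz": 0, "yaw": 0, "claw": 0}, {"tx": 0.1, "ty": 2.1, "tz": 0, "yaw": 0, "claw": 0}, {"tx": 0, "ty": 0, "tz": 0, "yaw": 0, "claw": 0}, {"tx": 0, "ty": 0, "tz": -0.5, "yaw": 0, "claw": 0}, {"tx": 0, "ty": 0, "tz": -0.5, "yaw": 0, "claw": 0}, {"tx": 0, "ty": 0, "tz": -0.4, "yaw": 0, "claw": 0}, {"tx": 0, "ty": 0, "tz": -0.2, "yaw": 0, "claw": 0}, {"tx": 0, "ty": 0, "tz": -0.2, "yaw": 0, "claw": 0}, {"tx": 0, "ty": 0, "tz": 0, "yaw": 0, "claw": 0}, {"tx": 0, "ty": 0, "tz": 0, "yaw": 0, "claw": 0}]}}

```text
time_s: 16.3
position: [0.5461, 0.0666, 0.0427]
tool_rot: [[1.0, -0.024, -0.0], [-0.024, -1.0, -0.001], [-0.0, 0.001, -1.0]]
ft_force: [-2.4, -1.9, 6.1]
grip_width: 0.0003
gripper_force: 3.0
```

Emit:
{"api": "servo_tool", "payload": {"steps": [{"tx": 0, "ty": 0, "tz": -0.05, "yaw": 0, "claw": 0}, {"tx": 0, "ty": 0, "tz": 0, "yaw": 0, "claw": 0}, {"tx": 0, "ty": 0, "tz": 0, "yaw": 0, "claw": 0}]}}

```text
time_s: 16.6
position: [0.5461, 0.0666, 0.0423]
tool_rot: [[1.0, -0.024, -0.0], [-0.024, -1.0, -0.001], [-0.0, 0.001, -1.0]]
ft_force: [-3.0, -1.6, 7.2]
grip_width: 0.0002
gripper_force: 3.5
```

Emit:
{"api": "servo_tool", "payload": {"steps": [{"tx": 0, "ty": 0, "tz": -0.05, "yaw": 0, "claw": 0}, {"tx": 0, "ty": 0, "tz": 0, "yaw": 0, "claw": 0}, {"tx": 0, "ty": 0, "tz": 0, "yaw": 0, "claw": 0}]}}

```text
time_s: 16.9
position: [0.5461, 0.0666, 0.0419]
tool_rot: [[1.0, -0.024, -0.0], [-0.024, -1.0, -0.001], [-0.0, 0.001, -1.0]]
ft_force: [-3.4, -1.5, 7.2]
grip_width: 0.0003
gripper_force: 3.7
```

Emit:
{"api": "servo_tool", "payload": {"steps": [{"tx": 0, "ty": 0, "tz": -0.05, "yaw": 0, "claw": 0}, {"tx": 0, "ty": 0, "tz": 0, "yaw": 0, "claw": 0}, {"tx": 0, "ty": 0, "tz": 0, "yaw": 0, "claw": 0}]}}

```text
time_s: 17.2
position: [0.5461, 0.0666, 0.0415]
tool_rot: [[1.0, -0.024, -0.0], [-0.024, -1.0, -0.001], [0.0, 0.001, -1.0]]
ft_force: [-3.3, -1.9, 10.1]
grip_width: -0.0001
gripper_force: 4.6
```

The force jumps to 10 N, so the key is at its stop. Letting go and looking.

Emit:
{"api": "servo_tool", "payload": {"steps": [{"tx": 0, "ty": 0, "tz": 0.3, "yaw": 0, "claw": 0}, {"tx": 0, "ty": 0, "tz": 0.5, "yaw": 0, "claw": 0}, {"tx": 0, "ty": 0, "tz": 1, "yaw": 0, "claw": 0}, {"tx": 0, "ty": 0, "tz": 3, "yaw": 0, "claw": 0}, {"tx": 0, "ty": 0, "tz": 4, "yaw": 0, "claw": 0}, {"tx": 0, "ty": 0, "tz": 4, "yaw": 0, "claw": 0}, {"tx": 0, "ty": 0, "tz": 2, "yaw": 0, "claw": 0}, {"tx": 0, "ty": 0, "tz": 0, "yaw": 0, "claw": 0}, {"tx": 0, "ty": 0, "tz": 0, "yaw": 0, "claw": 0}, {"tx": 0, "ty": 0, "tz": 0, "yaw": 0, "claw": 0}, {"tx": 0, "ty": 0, "tz": 0, "yaw": 0, "claw": 0}]}}

```text
time_s: 18.3
position: [0.5457, 0.0674, 0.1877]
tool_rot: [[1.0, -0.024, -0.002], [-0.024, -1.0, 0.0], [-0.002, -0.0, -1.0]]
ft_force: [0.3, -0.0, -0.4]
grip_width: -0.0005
gripper_force: 0.0
```

```bash
python3 - <<'E'
from h import *
im,d,m=grab("wrist"); T=np.array(m["T"]); R=np.linalg.inv(T); save("w2.png",im)
P=np.float64([(.5505-.001*i,.1515-.042*i,.066) for i in range(4)])
for u,v in cv2.projectPoints(P,cv2.Rodrigues(R[:3,:3])[0],R[:3,3],K(m),np.float64(m["dist_coeffs"]))[0].reshape(-1,2):
    g=np.mgrid[-5:6,-5:6].reshape(2,-1).T+[int(u),int(v)]
    x=cv2.undistortPoints(np.float64(g)[:,None],K(m),np.float64(m["dist_coeffs"]))[:,0]
    W=(np.c_[x,np.ones(len(x))]*d[g[:,1],g[:,0]][:,None])@T[:3,:3].T+T[:3,3]
    print(round(u),round(v),np.median(W[:,2])*1000)
E
```

```text
234 191 67.15738137840704
275 190 67.27036359274918
317 190 67.29318760426794
359 191 67.13300493686225
```

View pics/w2.png

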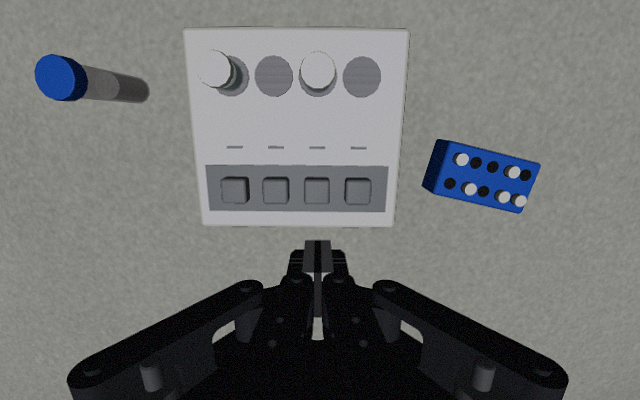

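All four keys (row ≈190, columns 234, 275, 317 and 359) now read the same height to within 0.2 mm. The tube, vials and rack are standing where they were. Handing in.

```bash
python3 -c "
from rig import env
print(env.close_job())"
```

```text
the job is handed in; nothing more can be done
None
```

Key 3 was the latched key: I tapped all four left to right, pressed key 3 to its stop and released it, and all four keys now read level within 0.2 mm; the job is handed in.

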